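# Mark the screw holes of a chest-lid hinge with a self-centring punch

## Task

Fold the raised hinge strap down flat on the chest lid, then mark its three empty screw holes with the spring-nosed hinge punch from the wooden stand: one hole after the other, from the hole nearest the knuckle out to the one at the tip so that the strap stays true, hold the punch upright with its nose in the hole and press until the nose is pushed right in. Never press the nose in anywhere but in these three holes, and do not knock or push the ink bottle about. At the end stand the punch back upright in the middle hole of the stand with its collar down on the wood, and leave the strap lying flat.

Things in the scene. Friction and masses are not known exactly. Their poses are not given: they have to be found in the camera images.
- strap (a joint): Angle of the steel hinge strap above the lid, rad: 0 is flat on the lid (its stop); starts raised 0.35 to 0.8. A stiff hinge that stays where it is left; about 0.1 N m turns it (1 to 2 N pressed down half-way along). The strap is a 4 mm plate reaching 150 mm from the pin, 36 mm wide at the knuckle, tapering to 26 mm with a round end. Flat, its upper face is 1 mm below the pin's axis.
- hinge_pin (a point): Point on the pin's axis at the middle of the knuckle (a 10 mm barrel, 36 mm long) of the strap to be marked; 23 mm above the bench, fixed. Its x axis runs along the pin, its -y axis horizontally the way the strap points when flat, z is up.
- lid: The fixed wooden lid, 260 x 190 mm, upper face 18 mm above the bench, on a thin mat, butted at the hinge line to a 50 mm wide rail of the same height that carries the hinge's short cross leaf. Origin on the bench straight under hole_2 of the flat strap; axes as hinge_pin's. A second, finished hinge of the same kind, all its holes filled with screws, lies flat 140 mm along +x.
- hole_1 (a point): Empty screw hole nearest the knuckle, 40 mm from the pin's axis along the strap. The point is the hole's centre on the strap's underside; it moves with the strap and lies on the wood, 18 mm above the bench, when flat. The hole is 6.5 mm wide, countersunk to 12.5 mm at the strap's upper face, 4 mm above the point. x runs along the strap away from the knuckle, z is the hole's axis.
- hole_2 (a point): The middle hole, 85 mm from the pin's axis; otherwise like hole_1.
- hole_3 (a point): The hole near the strap's round end, 130 mm from the pin's axis; otherwise like hole_1.
- punch_barrel (a point): Middle of the punch's round fluted steel barrel, the place to grasp: 14 mm wide, 66 mm long, 67 mm above the nose tip. z points from nose to cap. The punch is 106 mm long, about 0.11 kg; its domed cap (17 mm wide) ends 39 mm above this point; under the barrel is a collar 20 mm wide, 4 mm thick, its underside 37 mm below this point, then the 10 mm nose, 30 mm long. It starts upright in the stand.
- punch_collar (a point): Centre of the underside of the punch's collar, 30 mm above the nose tip at rest; this face rests on the stand's top. z as the punch's.
- nose_tip (a point): Tip of the punch's sliding nose (moves with the nose): a cone from 3.6 mm at the tip to 10 mm wide, 5 mm high, that fits into a countersunk hole down to the wood beneath. z as the punch's.
- nose (a joint): How far the nose is pushed into the punch, m: 0 at rest, 0.006 at the stop. A spring holds it out: 3.2 N starts it, 8 N pushes it to the stop.
- stand_hole (a point): Centre of the mouth of the punch's hole, in the middle of the top of a fixed wooden block (96 x 46 mm, 42 mm high, long side along this point's x axis, z up). The hole is 13 mm wide and 36 mm deep, so the nose hangs free when the collar rests on the block. Four thin drills stand 12 mm out of the block's ends, 35 mm from the hole.
- bottle_mid (a point): Middle of the loose ink bottle, 49 mm round, 87 mm high, that stands near the stand (43 mm above its underside). It is to be left alone.
- ink_bottle: The same bottle; origin at the centre of its underside, z up along the bottle.
Things that resemble listed ones, but are neither listed nor needed, are in the scene too. What is shaped like the part that bears stand_hole but blue or yellow is not meant. What is shaped like the part that bears punch_barrel but yellow is not meant.

How it is judged:
On the way, in this order (a step that is already met when the one before it is completed fails the run):
1. the strap lies flat on the lid (within 0.04 rad) (value of joint strap below 0.04 rad), for 0.2 s.
2. hole_1 marked: nose tip within 3 mm of the hole's centre on the wood, punch within 0.2 rad of upright, nose pushed in more than 4.5 mm of its 6 (distance between nose_tip and hole_1 below 0.003 m and value of joint nose above 0.0045 m and angle between punch_collar's own z axis and vertical below 0.2 rad), for 0.1 s.
3. hole_2 marked in the same way (distance between nose_tip and hole_2 below 0.003 m and value of joint nose above 0.0045 m and angle between punch_collar's own z axis and vertical below 0.2 rad), for 0.1 s.
4. hole_3 marked in the same way (distance between nose_tip and hole_3 below 0.003 m and value of joint nose above 0.0045 m and angle between punch_collar's own z axis and vertical below 0.2 rad), for 0.1 s.
At the end, for the whole second after the job is handed in: The strap lies flat (within 0.04 rad); the punch stands in the middle hole of the stand, its collar's underside within 5 mm of the hole's mouth, upright within 0.1 rad, its nose sprung out (within 1 mm); the ink bottle stands upright (value of joint strap below 0.04 rad and distance between punch_collar and stand_hole below 0.005 m and angle between each of punch_collar, ink_bottle's own z axis and vertical below 0.1 rad and value of joint nose below 0.001 m); the robot touches nothing.
It fails at once if the nose is pushed in more than 3.5 mm while its tip is farther than 5 mm from all three empty holes' centres (value of joint nose above 0.0035 m and distance between nose_tip and hole_1 above 0.005 m and distance between nose_tip and hole_2 above 0.005 m and distance between nose_tip and hole_3 above 0.005 m).
It fails at once if the ink bottle is knocked: tipped by more than 0.3 rad or moved by more than 30 mm (angle between ink_bottle's own z axis and vertical above 0.3 rad or distance of bottle_mid from where it was at the start of the episode above 0.03 m).
It also fails if it takes over 72 s, if anything falls off the work surface, if the arm or the gripper's body presses on something with over 40 N, if the wrist force passes 120 N, or if a joint passes its speed limit or range.

## Robot

A 7-joint arm with a two-finger parallel gripper is mounted at the origin on a cart in front of the work surface, level with it; the furniture and walls round the work are solid. World frame = base frame: x ahead of the robot, y to its left, z up, the work surface at z = 0. Lengths are in m, angles in rad, forces in N, time in s.
With the tool pointing down it reaches from about 0.4 to 0.85 m from the base axis. Payload 10.4 kg.
Tool frame: the origin (TCP) lies midway between the tips of the shut fingers; the grasp point (between the pads) lies 19 mm behind it; z points along the fingers, y is the line along which they close (so a half turn about z gives the same grasp; the last joint's range is limited). The gripper opens to 85 mm and grips with 20 to 120 N. Pads are 22 mm wide; open, the fingers measure 114 mm over their backs; the gripper's body (76 mm by 85 mm) begins 54 mm behind the grasp point. The pads swing forward as they close: fully open they stand 13 mm farther back than shut.
Start: joints at [1.244, 0.332, -0.065, 1.46, 0.022, 1.35, -0.088], TCP at [0.187, -0.596, 0.231] pointing down, gripper open.
Joint ranges: [-2.6, 2.6], [-0.5, 2.12], [-1.47, 1.34], [0.16, 2.42], [-1.27, 4.41], [0.06, 2.06], [-2.6, 2.6]. Speed limits (rad/s): [2.22, 2.22, 2.79, 2.79, 3.14, 3.14, 3.14].

## Interface

Orientations are given as [roll, pitch, yaw] about the fixed x, y, z axes, in that order (R = Rz(yaw) Ry(pitch) Rx(roll)).
In Python, from workcell import readout, read_camera, order, outline_of gives the robot as it stands.
- The arm moves only by the tool step_arm, never from a script. Its argument "moves" is a list of rows, each an object with "translation": the shift along the tool's x, y, z in m, a list of three; "delta_rot": the turn, a rotation vector about the tool's x, y, z in degrees, a list of three; "grip": the closure, from 0 (fully open) to 1 (shut). A call has 1 to 8 rows; each row is the pose to reach, as a shift and turn from the pose commanded when the call began, along the tool's axes at that moment; what a row does not reach only later rows make up. A row lasts 1/12 s, in which the tool goes at most 41.7 mm and 7.16 degrees, less where a joint would pass 70% of its speed; a pose out of reach is approached as far as the arm can. A call with a gripper value outside its range is refused whole. The fingers move at their own pace and stop on an object; "force" is the grip in N (left out, the last holds). Time passes only in rows, so rows that repeat a pose let the fingers close. It gives the time, the measured TCP pose, the force, the opening and the grip force at its end, in the units of the state.
- readout.get_obs(): the state, without advancing time (a new reading comes with each control period).
- read_camera(name): name is "side" or "top"; returns a dict with "img" (400x640x3 uint8, red, green, blue), "range_z" (400x640 float32, m along the optical axis (not along the pixel's ray), 0 where there is no reading), "mtx" (3x3 intrinsics, pixels), "D" ([k1, k2, p1, p2, k3] as OpenCV has them; the pictures are not rectified), "R" (3x3) and "t" (3): a world point X has camera coordinates R X + t. Camera axes: x right, y down, z forward; pixel columns grow to the right and rows downward; lengths in m; the calibration is good to about 2 mm. A picture is of the moment at which its call begins.
- order.sign_off(): hands the job in; it is judged then, once.
Trained networks look in a picture, given as the dict that the camera call returned (one of the last four; its "shot" number tells which), for a name from the list of things; names that differ only in an ending like _2 or _b are one class to them, and where a whole thing is asked for, a point or a joint stands for the part that bears it (a point fixed in the world has none). Each returns a list of dicts, best first, with "conf" (0 to 1); they miss things now and then, are a little off and sometimes report something else, mostly with a low value. They report only what shows in the picture. A call takes as long as a camera call. They do not tell look-alikes from the thing itself.
- outline_of(picture, name): "pixels" (400x640 bool, what is visible of it) and "bbox" ([left, top, width, height] in pixels, round what is visible of it).
The state is a dict: "time_s": time; "joint_positions": joint angles; "qvel": joint speeds; "tau": joint torques, N m; "ee_pos": TCP position; "tcp_rot": TCP orientation; "ft_force": force on the tool from outside, world axes, zero at the start; "torque": the same for the moment, N m; "opening": finger opening in m; "finger_force": force on a finger pad.
Only numpy, scipy, OpenCV 4.12 (cv2) and the standard library are available. Lean on these libraries where they do the work, as an engineer would, in place of code of your own. Each camera call takes 0.05 s, during which the arm holds its last target. There are 200 camera calls.

## Working session

There is one attempt and no reset: what is moved stays moved. The work goes in short steps, Python scripts to look and compute and a tool call to move; the robot and the scene stay as the last step left them, time stands still between calls to the robot, and variables do not carry over. Pictures are saved under pics/ and viewed, at most 10 in all, crops included, and the job is handed in when it is done.

Besides the shell and the picture viewer there is one more tool, called as name(argument=value, ...), one argument or row to a line, values as JSON. step_arm: Moves the arm, as the interface text tells. Its arguments: {"type":"object","properties":{"moves":{"type":"array"},"force":{"type":"number"}},"required":["moves"]}

```bash
mkdir -p pics
cat > h.py <<'E'
import numpy as np,cv2
from workcell import readout, read_camera, order, outline_of
def world(p,u,v,z=None):
    """pixels -> world by depth"""
    u=np.atleast_1d(u);v=np.atleast_1d(v)
    d=p["range_z"][v.astype(int),u.astype(int)]
    n=cv2.undistortPoints(np.stack([u,v],1).astype(float)[:,None],p["mtx"],np.array(p["D"]))[:,0]
    R=np.array(p["R"]);t=np.array(p["t"])
    r=np.c_[n,np.ones(len(n))]
    if z is None: X=r*d[:,None]
    else:
        c=-R.T@t; w=r@R
        return c+w*((z-c[2])/w[:,2])[:,None]
    return (X-t)@R
def proj(p,X):
    return cv2.projectPoints(np.atleast_2d(X).astype(float),cv2.Rodrigues(np.array(p["R"]))[0],np.array(p["t"],float),p["mtx"],np.array(p["D"]))[0][:,0]
def save(p,name,box=None,s=1):
    im=p["img"]
    if box: x,y,w,h=box; im=im[y:y+h,x:x+w]
    cv2.imwrite("pics/"+name,cv2.resize(im[:,:,::-1],None,fx=s,fy=s,interpolation=cv2.INTER_CUBIC))
E
python3 - <<'E'
from h import *
for c in("top","side"):
    p=read_camera(c); save(p,c+"0.png")
    print(c,-np.array(p["R"]).T@p["t"])
    for n in("strap","punch_barrel","stand_hole","ink_bottle","lid","hole_1"):
        try:
            for o in outline_of(p,n):
                m=o["pixels"];v,u=np.nonzero(m);X=world(p,u,v)
                print(n,round(o["conf"],2),o["bbox"],np.median(X,0).round(3),X[:,2].max().round(3))
        except Exception as e: print(n,e)
print(readout.get_obs())
E
```

```text
top [0.33978841 0.04967218 1.2199372 ]
strap 0.66 [383.4, 168.9, 51.1, 17.1] [ 0.522 -0.177  0.056] 1.22
punch_barrel 0.58 [226.4, 212.3, 14.0, 8.3] [0.423 0.284 0.09 ] 0.121
punch_barrel 0.44 [226.1, 251.2, 13.4, 5.5] [0.333 0.286 0.086] 0.11
stand_hole 0.91 [275.9, 204.5, 22.6, 34.7] [0.412 0.14  0.042] 1.22
stand_hole 0.87 [228.1, 204.1, 19.3, 36.4] [0.42  0.28  0.041] 1.22
stand_hole 0.84 [265.2, 120.3, 28.4, 42.2] [0.646 0.161 0.041] 1.22
ink_bottle 0.81 [227.5, 135.1, 13.6, 20.2] [0.634 0.282 0.061] 1.22
lid 0.75 [354.8, 113.1, 95.5, 98.8] [ 0.582 -0.179  0.018] 1.22
hole_1 0.71 [380.5, 175.1, 49.9, 12.9] [ 0.521 -0.177  0.062] 1.22
side [0.36517431 0.80727384 0.47443534]
strap 0.81 [312.1, 132.4, 17.0, 46.0] [ 0.521 -0.171  0.058] 0.474
punch_barrel 0.88 [324.7, 233.9, 17.8, 42.3] [0.424 0.292 0.083] 0.121
punch_barrel 0.8 [330.6, 293.1, 54.1, 31.5] [0.378 0.336 0.015] 0.474
punch_barrel 0.58 [198.8, 232.1, 27.4, 51.4] [0.635 0.305 0.052] 0.474
stand_hole 0.92 [213.0, 211.8, 49.5, 39.3] [0.639 0.176 0.037] 0.474
stand_hole 0.7 [328.1, 217.6, 47.8, 34.4] [0.405 0.159 0.041] 0.4
[... 263 characters left out ...]
.474
{'time_s': 0.7, 'joint_positions': array([ 1.24438561,  0.33216651, -0.06469471,  1.46011456,  0.02160755,
        1.34990545, -0.08849989]), 'qvel': array([ 0.00104866,  0.00014545,  0.00155282, -0.00034704,  0.00102443,
        0.00049839, -0.00144822]), 'tau': array([-9.13379154e-04, -6.25094247e+01,  4.84394620e-02, -3.91771996e+01,
        1.63213728e-02,  1.71026339e-03,  3.03387651e-05]), 'ee_pos': array([ 0.18698963, -0.59638666,  0.23135148]), 'tcp_rot': array([ 3.14149202e+00, -9.25762047e-06,  3.03811035e-01]), 'ft_force': array([0.60358134, 0.08854873, 0.38549279]), 'torque': array([-0.02039056,  0.0092218 , -0.01284766]), 'finger_force': 0.0, 'opening': 0.08497111801815173}
```

Run:
```python
import cv2,numpy as np
a=cv2.imread("pics/top0.png")[90:290,200:480]; b=cv2.imread("pics/side0.png")[110:340,180:460]
a=cv2.resize(a,None,fx=2.8,fy=2.8,interpolation=3)
cv2.imwrite("pics/a.png",a)
cv2.imwrite("pics/b.png",cv2.resize(b,None,fx=2.6,fy=2.6,interpolation=3))
```

```text
(no output)
```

View pics/a.png

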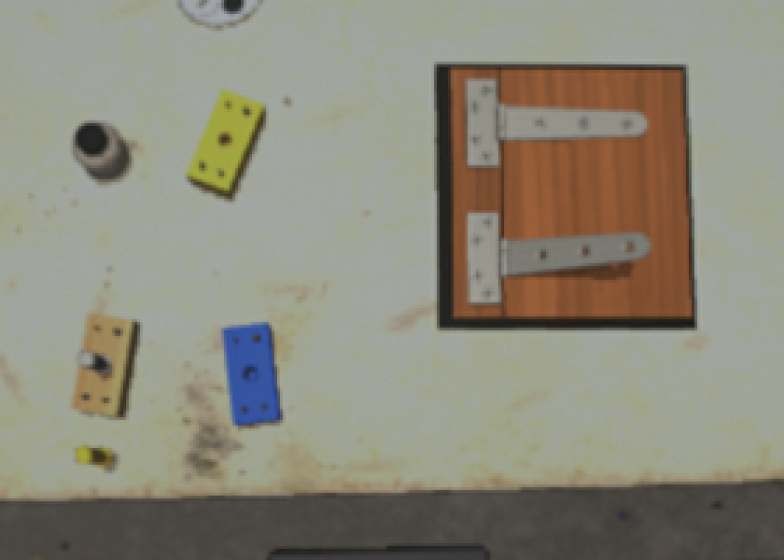

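View pics/b.png

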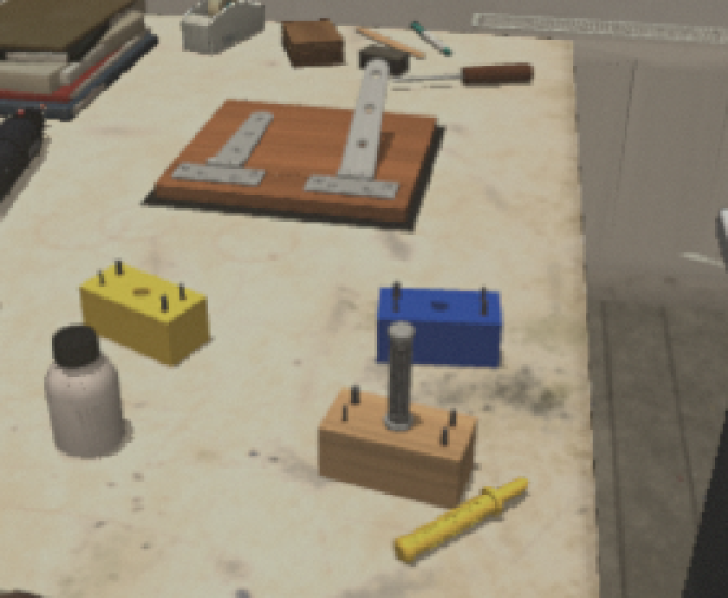

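The meant stand is the wooden one (top image about px 237,220) with the steel punch. The blue stand (290,223), the yellow stand (281,141) and the yellow punch lying at (234,253) don't match. The raised strap is the lower one at (405,180), and the bottle is at (233,144). Next I measure the strap and the punch.

Run:
```python
from h import *
T=read_camera("top");S=read_camera("side")
for p in(T,S):
    o=outline_of(p,"strap")[0];m=cv2.erode(o["pixels"].astype(np.uint8),np.ones((3,3)))>0
    v,u=np.nonzero(m);X=world(p,u,v);X=X[(X[:,2]>0.015)&(X[:,2]<.15)]
    c=X.mean(0);d=np.linalg.svd(X-c)[2][0];d*=-np.sign(d[1]);s=(X-c)@d
    print("strap",c.round(4),d.round(3),"ends",(c+d*s.min()).round(3),(c+d*s.max()).round(3))
    o=outline_of(p,"lid")[0];v,u=np.nonzero(o["pixels"]);X=world(p,u,v);X=X[abs(X[:,2]-.018)<.006]
    print("lid",cv2.minAreaRect(X[:,:2].astype(np.float32)*1000),X[:,2].mean())
    for o in outline_of(p,"punch_barrel"):
        v,u=np.nonzero(o["pixels"]);X=world(p,u,v)
        q=X[(X[:,2]>.05)&(X[:,2]<.13)]
        if len(q)>3:
            for a,b in((.05,.085),(.085,.107),(.107,.13)):
                k=q[(q[:,2]>a)&(q[:,2]<b)]
                if len(k): print("punch",o["conf"],len(k),k.mean(0).round(4),k.min(0).round(4),k.max(0).round(4))
print("pin?",world(T,[379.6],[181.8],z=.028))
o=[o for o in outline_of(T,"stand_hole")]
for q in o:
    v,u=np.nonzero(q["pixels"]);X=world(T,u,v,z=.042);print("stand",q["bbox"],cv2.minAreaRect(X[:,:2].astype(np.float32)*1000))
```

```text
strap [ 0.5211 -0.1776  0.0614] [-0.014 -0.835  0.551] ends [ 0.522 -0.121  0.024] [ 0.52  -0.239  0.102]
lid ((589.656005859375, -187.7042999267578), (243.46002197265625, 258.6202697753906), 88.49405670166016) 0.01824736652720638
punch 0.44 13 [0.4234 0.282  0.0691] [0.4181 0.2796 0.0505] [0.4308 0.2847 0.0842]
punch 0.44 8 [0.4207 0.2838 0.0933] [0.4171 0.2806 0.0871] [0.4277 0.2908 0.1   ]
punch 0.44 21 [0.4235 0.2846 0.116 ] [0.418  0.2795 0.1118] [0.4289 0.2903 0.1199]
strap [ 0.5819 -0.1627  0.0254] [ 0.995 -0.089 -0.052] ends [ 0.456 -0.151  0.032] [ 0.722 -0.175  0.018]
lid ((590.191650390625, -186.70626831054688), (249.1583709716797, 260.9979248046875), 88.55533599853516) 0.01974548156437938
punch 0.71 140 [0.4237 0.2913 0.0677] [0.4168 0.2841 0.05  ] [0.4319 0.2942 0.0849]
punch 0.71 100 [0.4233 0.2916 0.0962] [0.4169 0.2858 0.085 ] [0.4305 0.2951 0.1067]
punch 0.71 80 [0.424  0.2908 0.1155] [0.4175 0.281  0.1072] [0.4308 0.2946 0.1202]
pin? [[ 0.52127376 -0.11502511  0.028     ]]
stand [279.9, 204.2, 22.0, 35.8] ((411.78448486328125, 138.35507202148438), (97.53416442871094, 50.5678825378418), 5.683286666870117)
stand [265.4, 126.0, 26.6, 35.5] ((643.9678955078125, 159.98922729492188), (54.97832107543945, 102.47576904296875), 67.66780090332031)
stand [228.2, 203.3, 20.2, 38.7] ((424.2804260253906, 281.57513427734375), (56.19955825805664, 97.15381622314453), 84.12678527832031)
```

step_arm(
  moves=[
    {"translation": [0.429,-0.259,0.05],"delta_rot": [0,0,17.4],"grip": 1},
    {"translation": [0.429,-0.259,0.05],"delta_rot": [0,0,17.4],"grip": 1},
    {"translation": [0.429,-0.259,0.05],"delta_rot": [0,0,17.4],"grip": 1},
    {"translation": [0.429,-0.259,0.05],"delta_rot": [0,0,17.4],"grip": 1},
    {"translation": [0.429,-0.259,0.05],"delta_rot": [0,0,17.4],"grip": 1},
    {"translation": [0.429,-0.259,0.05],"delta_rot": [0,0,17.4],"grip": 1},
    {"translation": [0.429,-0.259,0.05],"delta_rot": [0,0,17.4],"grip": 1},
    {"translation": [0.429,-0.259,0.05],"delta_rot": [0,0,17.4],"grip": 1},
  ],
)

```text
time_s: 1.82
ee_pos: [0.4063, -0.3478, 0.1986]
tcp_rot: [3.141, -0.0, -0.0]
ft_force: [0.4, -0.9, 0.2]
opening: -0.0001
finger_force: 0.0
```

step_arm(
  moves=[
    {"translation": [0.11,-0.127,0.05],"delta_rot": [0,0,0],"grip": 1},
    {"translation": [0.11,-0.127,0.05],"delta_rot": [0,0,0],"grip": 1},
    {"translation": [0.11,-0.127,0.05],"delta_rot": [0,0,0],"grip": 1},
    {"translation": [0.11,-0.127,0.05],"delta_rot": [0,0,0],"grip": 1},
    {"translation": [0.11,-0.127,0.05],"delta_rot": [0,0,0],"grip": 1},
    {"translation": [0.11,-0.127,0.05],"delta_rot": [0,0,0],"grip": 1},
    {"translation": [0.11,-0.127,0.05],"delta_rot": [0,0,0],"grip": 1},
  ],
)

```text
time_s: 2.4
ee_pos: [0.5152, -0.2224, 0.1483]
tcp_rot: [3.142, 0.001, 0.001]
ft_force: [-1.7, -0.9, 0.6]
opening: 0.0002
finger_force: 0.0
```

step_arm(
  moves=[
    {"translation": [0.005,0,0.025],"delta_rot": [0,0,0],"grip": 1},
    {"translation": [0.005,0,0.045],"delta_rot": [0,0,0],"grip": 1},
    {"translation": [0.005,0,0.06],"delta_rot": [0,0,0],"grip": 1},
    {"translation": [0.005,0,0.075],"delta_rot": [0,0,0],"grip": 1},
    {"translation": [0.005,0,0.09],"delta_rot": [0,0,0],"grip": 1},
    {"translation": [0.005,0,0.105],"delta_rot": [0,0,0],"grip": 1},
    {"translation": [0.005,0,0.117],"delta_rot": [0,0,0],"grip": 1},
    {"translation": [0.005,0,0.119],"delta_rot": [0,0,0],"grip": 1},
  ],
)

```text
time_s: 3.07
ee_pos: [0.5185, -0.2238, 0.0278]
tcp_rot: [-3.141, 0.003, -0.002]
ft_force: [-0.1, -0.2, 0.0]
opening: -0.0001
finger_force: 0.2
```

step_arm(
  moves=[
    {"translation": [0,0,0.003],"delta_rot": [0,0,0],"grip": 1},
    {"translation": [0,0,0.005],"delta_rot": [0,0,0],"grip": 1},
    {"translation": [0,0,0.0065],"delta_rot": [0,0,0],"grip": 1},
    {"translation": [0,0,0.0065],"delta_rot": [0,0,0],"grip": 1},
    {"translation": [0,0,0.0065],"delta_rot": [0,0,0],"grip": 1},
  ],
)

```text
time_s: 3.48
ee_pos: [0.5206, -0.2225, 0.0234]
tcp_rot: [3.141, -0.001, 0.0]
ft_force: [0.5, -0.9, 0.1]
opening: 0.0001
finger_force: 0.0
```

step_arm(
  moves=[
    {"translation": [0,0,0.0015],"delta_rot": [0,0,0],"grip": 1},
    {"translation": [0,0,0.003],"delta_rot": [0,0,0],"grip": 1},
    {"translation": [0,0,0.003],"delta_rot": [0,0,0],"grip": 1},
  ],
)

```text
time_s: 3.73
ee_pos: [0.5209, -0.2226, 0.0219]
tcp_rot: [3.141, -0.001, 0.0]
ft_force: [-6.6, 1.8, 18.5]
opening: -0.0002
finger_force: 9.3
```

step_arm(
  moves=[
    {"translation": [0,0,-0.04],"delta_rot": [0,0,0],"grip": 1},
    {"translation": [-0.02,-0.02,-0.08],"delta_rot": [0,0,0],"grip": 0.5},
    {"translation": [-0.097,-0.507,-0.16],"delta_rot": [0,0,0],"grip": 0},
    {"translation": [-0.097,-0.507,-0.16],"delta_rot": [0,0,0],"grip": 0},
    {"translation": [-0.097,-0.507,-0.16],"delta_rot": [0,0,0],"grip": 0},
    {"translation": [-0.097,-0.507,-0.16],"delta_rot": [0,0,0],"grip": 0},
    {"translation": [-0.097,-0.507,-0.16],"delta_rot": [0,0,0],"grip": 0},
    {"translation": [-0.097,-0.507,-0.16],"delta_rot": [0,0,0],"grip": 0},
  ],
)

```text
time_s: 4.4
ee_pos: [0.4629, 0.0394, 0.1372]
tcp_rot: [3.141, -0.001, 0.0]
ft_force: [1.3, -0.0, 0.0]
opening: 0.0834
finger_force: 0.0
```

Run:
```python
from h import *
g=0.0005; xs=np.arange(.44,.74,g); ys=np.arange(-.085,-.295,-g)
out=[]
for c in("top","side"):
    p=read_camera(c)
    X,Y=np.meshgrid(xs,ys,indexing="ij"); X=X[::-1];Y=Y[::-1]   # up=+x, right=-y
    q=proj(p,np.c_[X.ravel(),Y.ravel(),np.full(X.size,.022)]).reshape(*X.shape,2).astype(np.float32)
    r=cv2.remap(p["img"],q,None,cv2.INTER_CUBIC)
    np.save("pics/rect_"+c+".npy",r); out.append(r)
cv2.imwrite("pics/rect.png",cv2.resize(np.hstack(out)[:,:,::-1],None,fx=.93,fy=.93))
print(out[0].shape,readout.get_obs()["ee_pos"])
```

```text
(600, 420, 3) [0.46323781 0.04452704 0.1382758 ]
```

View pics/rect.png

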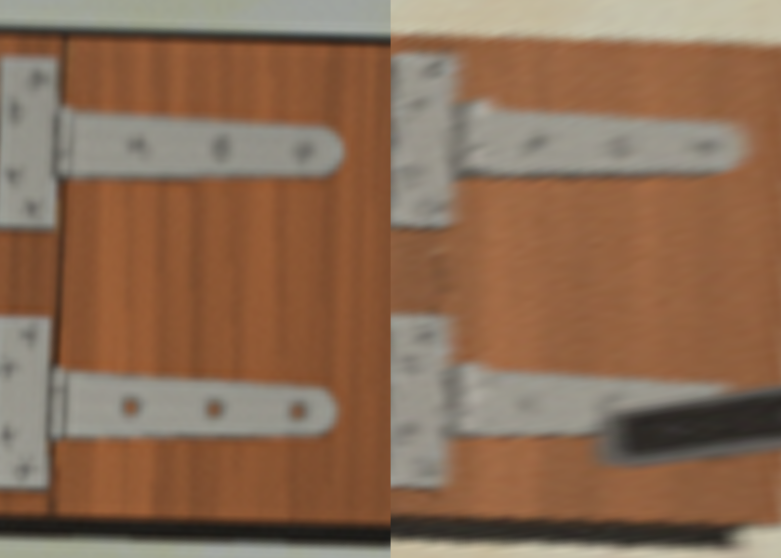

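Rectified at z=22 mm: the strap is flat, its three empty holes show wood at (130,407), (214,408) and (297,410) in the top half, and the side half has the arm over it. Next I refine the holes by centroid.

Run:
```python
from h import *
p=read_camera("top")
r=np.load("pics/rect_top.npy"); h=cv2.cvtColor(r,cv2.COLOR_RGB2HSV)[:,:,1].astype(float)
N=r.shape[0]; P=[]
for u,v in((130,407),(214,408),(297,410)):
    u,v=int(u/.93),int(v/.93); k=14
    w=h[v-k:v+k+1,u-k:u+k+1]; w=np.clip(w-np.percentile(w,60),0,None); yy,xx=np.mgrid[-k:k+1,-k:k+1]
    cu,cv_=u+(w*xx).sum()/w.sum(),v+(w*yy).sum()/w.sum()
    P.append([.44+(N-1-cv_)*.0005,-.085-cu*.0005]); print(np.round(P[-1],4))
# camera ray passes to wood z .018-.022: hole centre seen between faces -> mean 20mm
P=np.array(P);C=(-np.array(p["R"]).T@p["t"]);print("at z20:",(P+(C[:2]-P)*(-.002/(C[2]-.022))).round(4))
m=P.mean(0);d=(P[2]-P[0])/np.linalg.norm(P[2]-P[0]);print("fit",[(m+d*s).round(4).tolist() for s in(-.045,0,.045)],d.round(3))
# yaw check from empty leaf / strap mask
o=outline_of(p,"strap")[0];v,u=np.nonzero(o["pixels"]);X=world(p,u,v,z=.022);print(cv2.minAreaRect(X[:,:2].astype(np.float32)*1000))
for o in outline_of(p,"punch_barrel"):
    print(o["conf"],o["bbox"])
print(readout.get_obs()["ee_pos"])
```

```text
[ 0.5206 -0.155 ]
[ 0.5195 -0.1999]
[ 0.5183 -0.2447]
at z20: [[ 0.5209 -0.1554]
 [ 0.5198 -0.2003]
 [ 0.5186 -0.2452]]
fit [[0.5206, -0.1549], [0.5194, -0.1999], [0.5183, -0.2449]] [-0.026 -1.   ]
((519.8248901367188, -188.01870727539062), (153.4652862548828, 34.24999237060547), 88.56377410888672)
0.62 [213.7, 227.3, 21.9, 24.4]
0.49 [378.6, 180.2, 52.2, 4.8]
0.43 [229.3, 215.6, 11.8, 4.3]
[0.46367838 0.03709702 0.1366389 ]
```

step_arm(
  moves=[
    {"translation": [-0.039,-0.24,-0.04],"delta_rot": [0,0,0],"grip": 0},
    {"translation": [-0.039,-0.24,-0.04],"delta_rot": [0,0,0],"grip": 0},
    {"translation": [-0.039,-0.24,-0.04],"delta_rot": [0,0,0],"grip": 0},
    {"translation": [-0.039,-0.24,-0.04],"delta_rot": [0,0,0],"grip": 0},
    {"translation": [-0.039,-0.24,-0.04],"delta_rot": [0,0,0],"grip": 0},
    {"translation": [-0.039,-0.24,-0.04],"delta_rot": [0,0,0],"grip": 0},
    {"translation": [-0.039,-0.24,-0.04],"delta_rot": [0,0,0],"grip": 0},
    {"translation": [-0.039,-0.24,-0.04],"delta_rot": [0,0,0],"grip": 0},
  ],
)

```text
time_s: 5.32
ee_pos: [0.4246, 0.2785, 0.1764]
tcp_rot: [-3.141, 0.001, 0.002]
ft_force: [-1.1, -0.2, 0.1]
opening: 0.0853
finger_force: 0.0
```

step_arm(
  moves=[
    {"translation": [-0.001,-0.0065,0.03],"delta_rot": [0,0,0],"grip": 0},
    {"translation": [-0.001,-0.0065,0.06],"delta_rot": [0,0,0],"grip": 0},
    {"translation": [-0.001,-0.0065,0.09],"delta_rot": [0,0,0],"grip": 0},
    {"translation": [-0.001,-0.0065,0.115],"delta_rot": [0,0,0],"grip": 0},
    {"translation": [-0.001,-0.0065,0.115],"delta_rot": [0,0,0],"grip": 0},
    {"translation": [-0.001,-0.0065,0.115],"delta_rot": [0,0,0],"grip": 0},
  ],
)

```text
time_s: 5.82
ee_pos: [0.4237, 0.2819, 0.0607]
tcp_rot: [3.14, 0.003, -0.003]
ft_force: [-0.2, -0.6, 0.3]
opening: 0.0857
finger_force: 0.0
```

Run:
```python
from h import *
p=read_camera("side"); save(p,"grasp.png",(280,190,120,110),5)
print(readout.get_obs()["ee_pos"])
```

```text
[0.42445841 0.28301916 0.06219736]
```

View pics/grasp.png

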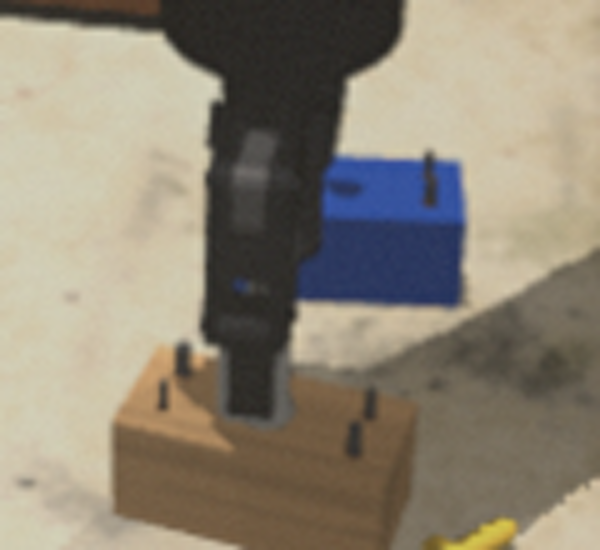

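The finger stands in line with the punch over the wooden stand (250,370 in the crop), so I close.

step_arm(
  force=60,
  moves=[
    {"translation": [0,0,0],"delta_rot": [0,0,0],"grip": 0.5},
    {"translation": [0,0,0],"delta_rot": [0,0,0],"grip": 0.9},
    {"translation": [0,0,0],"delta_rot": [0,0,0],"grip": 1},
    {"translation": [0,0,0],"delta_rot": [0,0,0],"grip": 1},
    {"translation": [0,0,0],"delta_rot": [0,0,0],"grip": 1},
    {"translation": [0,0,0],"delta_rot": [0,0,0],"grip": 1},
  ],
)

```text
time_s: 6.37
ee_pos: [0.4237, 0.2845, 0.0619]
tcp_rot: [-3.141, -0.001, 0.0]
ft_force: [1.0, 6.1, 0.8]
opening: 0.0128
finger_force: 54.1
```

step_arm(
  moves=[
    {"translation": [0,0,-0.02],"delta_rot": [0,0,0],"grip": 1},
    {"translation": [0,0,-0.045],"delta_rot": [0,0,0],"grip": 1},
    {"translation": [0,0,-0.075],"delta_rot": [0,0,0],"grip": 1},
    {"translation": [0,0,-0.1],"delta_rot": [0,0,0],"grip": 1},
    {"translation": [0,0,-0.1],"delta_rot": [0,0,0],"grip": 1},
    {"translation": [0,0,-0.1],"delta_rot": [0,0,0],"grip": 1},
  ],
)

```text
time_s: 6.87
ee_pos: [0.4241, 0.2845, 0.1626]
tcp_rot: [-3.141, -0.002, 0.0]
ft_force: [0.5, 0.3, -1.5]
opening: 0.0125
finger_force: 59.3
```

Run:
```python
from h import *
p=read_camera("side"); save(p,"held.png",(270,120,140,130),4.5)
e=readout.get_obs();print(e["ee_pos"],e["tcp_rot"],proj(p,e["ee_pos"]),proj(p,e["ee_pos"]-[0,0,.05]))
for o in outline_of(p,"punch_barrel"):
    print(o["conf"],o["bbox"]);v,u=np.nonzero(o["pixels"])
    for y in range(v.min(),v.max()+1,3):print(y,u[v==y].min(),u[v==y].max(),end='; ')
```

```text
[0.42348607 0.28392027 0.16127756] [ 3.14117362e+00 -2.53850150e-04 -7.65783724e-05] [[335.68493727 212.41047391]] [[334.77305086 238.77388945]]
0.7 [330.2, 295.3, 53.7, 28.3]
294 376 381; 297 366 382; 300 363 379; 303 357 374; 306 351 372; 309 346 365; 312 341 361; 315 337 356; 318 332 351; 321 332 344; 324 334 339; 0.64 [323.5, 215.9, 17.8, 21.0]
216 332 338; 219 330 340; 222 330 340; 225 332 337; 228 332 337; 231 332 337; 234 332 336; 237 333 334;
```

View pics/held.png

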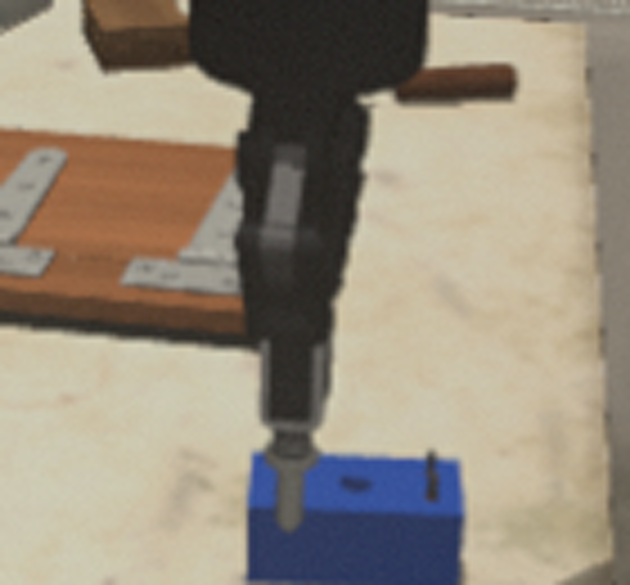

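The punch hangs upright in the grip, tip seen at px (334,238) against the predicted (335,239). Now to hole_1.

step_arm(
  moves=[
    {"translation": [0.097,0.439,0],"delta_rot": [0,0,0],"grip": 1},
    {"translation": [0.097,0.439,0],"delta_rot": [0,0,0],"grip": 1},
    {"translation": [0.097,0.439,0],"delta_rot": [0,0,0],"grip": 1},
    {"translation": [0.097,0.439,0],"delta_rot": [0,0,0],"grip": 1},
    {"translation": [0.097,0.439,0],"delta_rot": [0,0,0],"grip": 1},
    {"translation": [0.097,0.439,0],"delta_rot": [0,0,0],"grip": 1},
    {"translation": [0.097,0.439,0],"delta_rot": [0,0,0],"grip": 1},
    {"translation": [0.097,0.439,0],"delta_rot": [0,0,0],"grip": 1},
  ],
)

```text
time_s: 7.63
ee_pos: [0.4946, -0.0435, 0.1602]
tcp_rot: [3.141, 0.002, 0.0]
ft_force: [1.4, 0.3, -1.2]
opening: 0.0125
finger_force: 59.3
```

step_arm(
  moves=[
    {"translation": [0.025,0.113,0.03],"delta_rot": [0,0,0],"grip": 1},
    {"translation": [0.025,0.113,0.06],"delta_rot": [0,0,0],"grip": 1},
    {"translation": [0.025,0.113,0.075],"delta_rot": [0,0,0],"grip": 1},
    {"translation": [0.025,0.113,0.08],"delta_rot": [0,0,0],"grip": 1},
    {"translation": [0.025,0.113,0.08],"delta_rot": [0,0,0],"grip": 1},
    {"translation": [0.025,0.113,0.08],"delta_rot": [0,0,0],"grip": 1},
    {"translation": [0.025,0.113,0.08],"delta_rot": [0,0,0],"grip": 1},
  ],
)

```text
time_s: 8.22
ee_pos: [0.5205, -0.1529, 0.0816]
tcp_rot: [-3.141, 0.0, 0.002]
ft_force: [1.0, 0.9, -0.8]
opening: 0.0124
finger_force: 59.3
```

Run:
```python
from h import *
p=read_camera("side"); save(p,"h1.png",(270,120,100,90),6)
E=[]
for i in range(3):
    E.append(readout.get_obs()["ee_pos"]); read_camera("top")
e=np.mean(E,0);print(e,proj(p,e-[0,0,.05]),proj(p,[[.5208,-.1552,.018],[.5196,-.2002,.018],[.5185,-.2452,.018],[.5208,-.1552,e[2]-.05]]))
for o in outline_of(read_camera("side"),"nose_tip")[:3]: print(o["conf"],o["bbox"])
```

```text
[ 0.5210859  -0.15298664  0.08250908] [[319.3546963  169.03221864]] [[319.53856757 173.51320485]
 [322.53897521 166.97512489]
 [325.30159866 160.88108769]
 [319.59066164 168.71128814]]
```

View pics/h1.png

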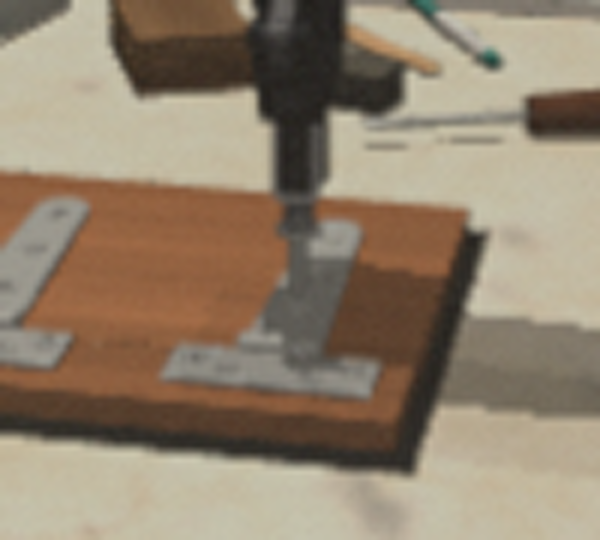

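The tip (crop 299,285) is over hole_1, about 10 mm above the strap. I shift 2 mm and lower until it touches.

step_arm(
  moves=[
    {"translation": [0,0.0022,0],"delta_rot": [0,0,0],"grip": 1},
    {"translation": [0,0.0022,0.006],"delta_rot": [0,0,0],"grip": 1},
    {"translation": [0,0.0022,0.01],"delta_rot": [0,0,0],"grip": 1},
    {"translation": [0,0.0022,0.013],"delta_rot": [0,0,0],"grip": 1},
    {"translation": [0,0.0022,0.013],"delta_rot": [0,0,0],"grip": 1},
    {"translation": [0,0.0022,0.013],"delta_rot": [0,0,0],"grip": 1},
  ],
)

```text
time_s: 9.02
ee_pos: [0.5204, -0.1564, 0.0684]
tcp_rot: [-3.141, 0.0, 0.0]
ft_force: [1.0, 0.6, -0.5]
opening: 0.0125
finger_force: 59.5
```

step_arm(
  moves=[
    {"translation": [0,0,0.002],"delta_rot": [0,0,0],"grip": 1},
    {"translation": [0,0,0.003],"delta_rot": [0,0,0],"grip": 1},
    {"translation": [0,0,0.003],"delta_rot": [0,0,0],"grip": 1},
  ],
)

```text
time_s: 9.27
ee_pos: [0.5207, -0.1565, 0.0658]
tcp_rot: [3.141, -0.0, 0.0]
ft_force: [-0.7, 1.2, 4.6]
opening: 0.0125
finger_force: 59.5
```

step_arm(
  moves=[
    {"translation": [0,0,0.0015],"delta_rot": [0,0,0],"grip": 1},
    {"translation": [0,0,0.003],"delta_rot": [0,0,0],"grip": 1},
    {"translation": [0,0,0.004],"delta_rot": [0,0,0],"grip": 1},
    {"translation": [0,0,0.0045],"delta_rot": [0,0,0],"grip": 1},
    {"translation": [0,0,0.0045],"delta_rot": [0,0,0],"grip": 1},
  ],
)

```text
time_s: 9.68
ee_pos: [0.5208, -0.1564, 0.0615]
tcp_rot: [3.141, -0.001, 0.0]
ft_force: [-1.5, 1.0, 7.4]
opening: 0.0125
finger_force: 59.9
```

step_arm(
  moves=[
    {"translation": [0,0,0.001],"delta_rot": [0,0,0],"grip": 1},
    {"translation": [0,0,0.001],"delta_rot": [0,0,0],"grip": 1},
    {"translation": [0,0,0.001],"delta_rot": [0,0,0],"grip": 1},
  ],
)

```text
time_s: 9.93
ee_pos: [0.5211, -0.1565, 0.0612]
tcp_rot: [3.141, -0.001, 0.0]
ft_force: [-3.2, 1.6, 12.9]
opening: 0.0127
finger_force: 61.0
```

step_arm(
  moves=[
    {"translation": [0,0,-0.01],"delta_rot": [0,0,0],"grip": 1},
    {"translation": [0,0,-0.024],"delta_rot": [0,0,0],"grip": 1},
    {"translation": [-0.0017,0.03,-0.024],"delta_rot": [0,0,0],"grip": 1},
    {"translation": [-0.0017,0.0445,-0.024],"delta_rot": [0,0,0],"grip": 1},
    {"translation": [-0.0017,0.0445,-0.024],"delta_rot": [0,0,0],"grip": 1},
    {"translation": [-0.0017,0.0445,-0.016],"delta_rot": [0,0,0],"grip": 1},
    {"translation": [-0.0017,0.0445,-0.01],"delta_rot": [0,0,0],"grip": 1},
    {"translation": [-0.0017,0.0445,-0.0085],"delta_rot": [0,0,0],"grip": 1},
  ],
)

```text
time_s: 10.6
ee_pos: [0.5185, -0.2, 0.0672]
tcp_rot: [-3.141, 0.001, 0.001]
ft_force: [-1.0, 0.3, 2.8]
opening: 0.0126
finger_force: 59.7
```

step_arm(
  moves=[
    {"translation": [0,0,0.001],"delta_rot": [0,0,0],"grip": 1},
    {"translation": [0,0,0.001],"delta_rot": [0,0,0],"grip": 1},
  ],
)

```text
time_s: 10.77
ee_pos: [0.5189, -0.2002, 0.0675]
tcp_rot: [-3.141, 0.0, 0.001]
ft_force: [-0.6, 0.9, 1.8]
opening: 0.0125
finger_force: 59.7
```

step_arm(
  moves=[
    {"translation": [0,0,0.0015],"delta_rot": [0,0,0],"grip": 1},
    {"translation": [0,0,0.003],"delta_rot": [0,0,0],"grip": 1},
    {"translation": [0,0,0.0045],"delta_rot": [0,0,0],"grip": 1},
    {"translation": [0,0,0.006],"delta_rot": [0,0,0],"grip": 1},
    {"translation": [0,0,0.0072],"delta_rot": [0,0,0],"grip": 1},
    {"translation": [0,0,0.0072],"delta_rot": [0,0,0],"grip": 1},
    {"translation": [0,0,0.0072],"delta_rot": [0,0,0],"grip": 1},
  ],
)

```text
time_s: 11.35
ee_pos: [0.5193, -0.2006, 0.0613]
tcp_rot: [3.142, -0.001, 0.001]
ft_force: [-1.7, 3.5, 11.8]
opening: 0.0126
finger_force: 60.8
```

Hole_2 reached the stop, so hole_3 is next.

step_arm(
  moves=[
    {"translation": [0,0,-0.01],"delta_rot": [0,0,0],"grip": 1},
    {"translation": [0,0,-0.024],"delta_rot": [0,0,0],"grip": 1},
    {"translation": [-0.0014,0.03,-0.024],"delta_rot": [0,0,0],"grip": 1},
    {"translation": [-0.0014,0.0445,-0.024],"delta_rot": [0,0,0],"grip": 1},
    {"translation": [-0.0014,0.0445,-0.024],"delta_rot": [0,0,0],"grip": 1},
    {"translation": [-0.0014,0.0445,-0.016],"delta_rot": [0,0,0],"grip": 1},
    {"translation": [-0.0014,0.0445,-0.01],"delta_rot": [0,0,0],"grip": 1},
    {"translation": [-0.0014,0.0445,-0.0075],"delta_rot": [0,0,0],"grip": 1},
  ],
)

```text
time_s: 12.02
ee_pos: [0.5172, -0.2447, 0.0666]
tcp_rot: [-3.141, 0.001, 0.001]
ft_force: [1.1, -1.0, 2.5]
opening: 0.0127
finger_force: 59.7
```

step_arm(
  moves=[
    {"translation": [0,0,0],"delta_rot": [0,0,0],"grip": 1},
    {"translation": [0,0,0],"delta_rot": [0,0,0],"grip": 1},
  ],
)

```text
time_s: 12.18
ee_pos: [0.5176, -0.2449, 0.0678]
tcp_rot: [-3.141, 0.0, 0.001]
ft_force: [-0.2, 0.2, -0.8]
opening: 0.0126
finger_force: 59.7
```

step_arm(
  moves=[
    {"translation": [0,0,0.0015],"delta_rot": [0,0,0],"grip": 1},
    {"translation": [0,0,0.003],"delta_rot": [0,0,0],"grip": 1},
    {"translation": [0,0,0.0045],"delta_rot": [0,0,0],"grip": 1},
    {"translation": [0,0,0.006],"delta_rot": [0,0,0],"grip": 1},
    {"translation": [0,0,0.0075],"delta_rot": [0,0,0],"grip": 1},
    {"translation": [0,0,0.0075],"delta_rot": [0,0,0],"grip": 1},
    {"translation": [0,0,0.0075],"delta_rot": [0,0,0],"grip": 1},
  ],
)

```text
time_s: 12.77
ee_pos: [0.518, -0.2452, 0.0613]
tcp_rot: [3.141, -0.001, 0.0]
ft_force: [-1.9, 1.6, 10.3]
opening: 0.0127
finger_force: 60.8
```

step_arm(
  moves=[
    {"translation": [0,0,-0.03],"delta_rot": [0,0,0],"grip": 1},
    {"translation": [0,0,-0.065],"delta_rot": [0,0,0],"grip": 1},
    {"translation": [-0.094,-0.53,-0.1],"delta_rot": [0,0,0],"grip": 1},
    {"translation": [-0.094,-0.53,-0.1],"delta_rot": [0,0,0],"grip": 1},
    {"translation": [-0.094,-0.53,-0.1],"delta_rot": [0,0,0],"grip": 1},
    {"translation": [-0.094,-0.53,-0.1],"delta_rot": [0,0,0],"grip": 1},
    {"translation": [-0.094,-0.53,-0.1],"delta_rot": [0,0,0],"grip": 1},
    {"translation": [-0.094,-0.53,-0.1],"delta_rot": [0,0,0],"grip": 1},
  ],
)

```text
time_s: 13.43
ee_pos: [0.4726, 0.0017, 0.1413]
tcp_rot: [3.141, 0.001, -0.0]
ft_force: [0.7, -0.1, -1.6]
opening: 0.013
finger_force: 59.4
```

Run:
```python
from h import *
p=read_camera("top")
for q in outline_of(p,"stand_hole"):
    if q["bbox"][0]<250 and q["bbox"][1]>180:
        v,u=np.nonzero(q["pixels"]);print(q["conf"],q["bbox"])
# wood top rectified: dark hole centroid near (.424,.285)
g=.0005;xs=np.arange(.36,.49,g);ys=np.arange(.34,.23,-g);X,Y=np.meshgrid(xs,ys,indexing="ij");X=X[::-1];Y=Y[::-1]
q=proj(p,np.c_[X.ravel(),Y.ravel(),np.full(X.size,.042)]).reshape(*X.shape,2).astype(np.float32)
r=cv2.remap(p["img"],q,None,cv2.INTER_CUBIC);cv2.imwrite("pics/st.png",r[:,:,::-1].repeat(2,0).repeat(2,1))
G=cv2.GaussianBlur(cv2.cvtColor(r,cv2.COLOR_RGB2GRAY),(0,0),2).astype(float)
cx=int((.489-.4237)/g);cy=int((.34-.2848)/g);k=20;w=G[cx-k:cx+k+1,cy-k:cy+k+1];w=np.clip(np.percentile(w,30)-w,0,None)
yy,xx=np.mgrid[-k:k+1,-k:k+1];print(w.max(),X[cx,cy]-(w*yy).sum()/w.sum()*g,Y[cx,cy]-(w*xx).sum()/w.sum()*g)
print(readout.get_obs()["ee_pos"])
p=read_camera("side");o=outline_of(p,"strap");
```

```text
0.64 [225.6, 205.6, 23.2, 36.2]
51.0 0.424610180195352 0.2877393482654092
[0.47260057 0.00704656 0.14197918]
```

View pics/st.png

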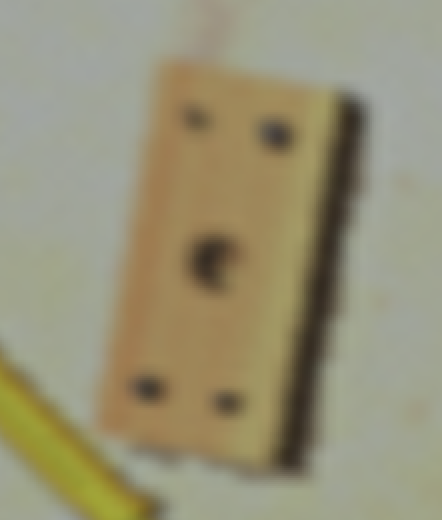

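The wooden stand's hole shows at crop (215,263), i.e. about x 0.4237, y 0.286. I continue to just above it.

step_arm(
  moves=[
    {"translation": [-0.0485,-0.2785,-0.02],"delta_rot": [0,0,0],"grip": 1},
    {"translation": [-0.0485,-0.2785,-0.02],"delta_rot": [0,0,0],"grip": 1},
    {"translation": [-0.0485,-0.2785,-0.02],"delta_rot": [0,0,0],"grip": 1},
    {"translation": [-0.0485,-0.2785,-0.02],"delta_rot": [0,0,0],"grip": 1},
    {"translation": [-0.0485,-0.2785,-0.02],"delta_rot": [0,0,0],"grip": 1},
    {"translation": [-0.0485,-0.2785,-0.02],"delta_rot": [0,0,0],"grip": 1},
    {"translation": [-0.0485,-0.2785,-0.02],"delta_rot": [0,0,0],"grip": 1},
    {"translation": [-0.0485,-0.2785,-0.02],"delta_rot": [0,0,0],"grip": 1},
  ],
)

```text
time_s: 14.3
ee_pos: [0.4234, 0.2846, 0.1621]
tcp_rot: [-3.138, 0.0, 0.006]
ft_force: [-0.5, -0.1, -0.6]
opening: 0.0122
finger_force: 59.4
```

step_arm(
  moves=[
    {"translation": [0,0,0.02],"delta_rot": [0,0,0],"grip": 1},
    {"translation": [0,0,0.04],"delta_rot": [0,0,0],"grip": 1},
    {"translation": [0,0,0.04],"delta_rot": [0,0,0],"grip": 1},
    {"translation": [0,0,0.04],"delta_rot": [0,0,0],"grip": 1},
  ],
)

```text
time_s: 14.63
ee_pos: [0.4253, 0.2771, 0.1207]
tcp_rot: [3.14, 0.003, -0.002]
ft_force: [-0.2, -0.1, -0.7]
opening: 0.0126
finger_force: 59.4
```

Run:
```python
from h import *
E=[]
for i in range(4):
    E.append(readout.get_obs()["ee_pos"]); p=read_camera("side")
e=np.mean(E,0);print(e.round(4),proj(p,[e-[0,0,.05],[.4239,.2855,e[2]-.05],[.4239,.2855,.042]]).round(1))
save(p,"ins.png",(290,180,100,90),6)
```

```text
[0.4258 0.2779 0.1219] [[333.2 255.8]
 [333.7 258.7]
 [333.2 272.6]]
```

View pics/ins.png

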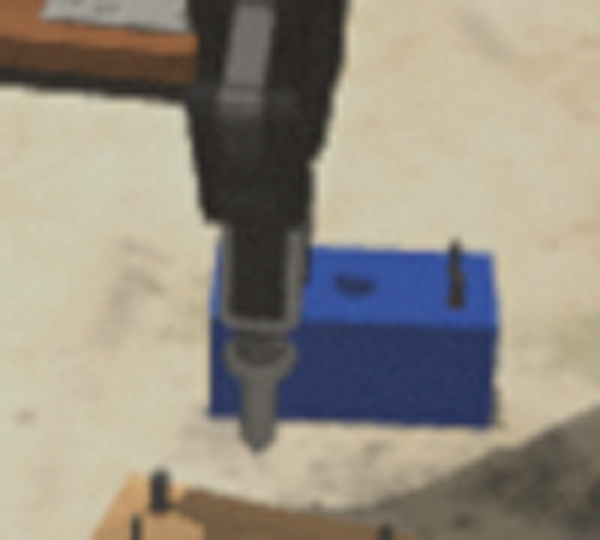

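The tip at px (333,255) matches the prediction, so the punch has not slipped. The TCP is 8 mm short in y, which I correct.

step_arm(
  moves=[
    {"translation": [-0.0018,-0.0077,0],"delta_rot": [0,0,0],"grip": 1},
    {"translation": [-0.0018,-0.0077,0.015],"delta_rot": [0,0,0],"grip": 1},
    {"translation": [-0.0018,-0.0077,0.015],"delta_rot": [0,0,0],"grip": 1},
    {"translation": [-0.0018,-0.0077,0.015],"delta_rot": [0,0,0],"grip": 1},
  ],
)

```text
time_s: 15.17
ee_pos: [0.4231, 0.2865, 0.1066]
tcp_rot: [3.141, 0.001, 0.001]
ft_force: [0.0, 0.3, -1.0]
opening: 0.013
finger_force: 59.4
```

Run:
```python
from h import *
E=[]
for i in range(4):
    E.append(readout.get_obs()["ee_pos"]); p=read_camera("side")
print(np.mean(E,0).round(4))
```

```text
[0.4235 0.2866 0.107 ]
```

Now I insert, moving 1 mm toward −y and going down slowly.

step_arm(
  moves=[
    {"translation": [0.0004,0.001,0],"delta_rot": [0,0,0],"grip": 1},
    {"translation": [0.0004,0.001,0.006],"delta_rot": [0,0,0],"grip": 1},
    {"translation": [0.0004,0.001,0.012],"delta_rot": [0,0,0],"grip": 1},
    {"translation": [0.0004,0.001,0.016],"delta_rot": [0,0,0],"grip": 1},
    {"translation": [0.0004,0.001,0.018],"delta_rot": [0,0,0],"grip": 1},
    {"translation": [0.0004,0.001,0.018],"delta_rot": [0,0,0],"grip": 1},
  ],
)

```text
time_s: 15.87
ee_pos: [0.4234, 0.2851, 0.0878]
tcp_rot: [3.141, 0.001, 0.0]
ft_force: [0.9, -0.4, -1.0]
opening: 0.0128
finger_force: 59.4
```

step_arm(
  moves=[
    {"translation": [0,0,0.005],"delta_rot": [0,0,0],"grip": 1},
    {"translation": [0,0,0.01],"delta_rot": [0,0,0],"grip": 1},
    {"translation": [0,0,0.015],"delta_rot": [0,0,0],"grip": 1},
    {"translation": [0,0,0.02],"delta_rot": [0,0,0],"grip": 1},
    {"translation": [0,0,0.023],"delta_rot": [0,0,0],"grip": 1},
    {"translation": [0,0,0.0245],"delta_rot": [0,0,0],"grip": 1},
    {"translation": [0,0,0.0245],"delta_rot": [0,0,0],"grip": 1},
  ],
)

```text
time_s: 16.45
ee_pos: [0.4237, 0.2852, 0.0637]
tcp_rot: [3.141, 0.001, 0.0]
ft_force: [0.1, 0.3, -1.7]
opening: 0.0122
finger_force: 59.4
```

step_arm(
  moves=[
    {"translation": [0,0,0.0015],"delta_rot": [0,0,0],"grip": 1},
    {"translation": [0,0,0.0015],"delta_rot": [0,0,0],"grip": 1},
    {"translation": [0,0,0.0015],"delta_rot": [0,0,0],"grip": 0.7},
    {"translation": [0,0,0.0015],"delta_rot": [0,0,0],"grip": 0.4},
    {"translation": [0,0,0.0015],"delta_rot": [0,0,0],"grip": 0},
    {"translation": [0,0,0.0015],"delta_rot": [0,0,0],"grip": 0},
    {"translation": [0,0,0.0015],"delta_rot": [0,0,0],"grip": 0},
  ],
)

```text
time_s: 17.03
ee_pos: [0.424, 0.2854, 0.0627]
tcp_rot: [3.142, -0.0, 0.0]
ft_force: [-0.1, 0.8, 0.2]
opening: 0.072
finger_force: 0.0
```

step_arm(
  moves=[
    {"translation": [0,0,-0.025],"delta_rot": [0,0,0],"grip": 0},
    {"translation": [0,0,-0.055],"delta_rot": [0,0,0],"grip": 0},
    {"translation": [0,0,-0.09],"delta_rot": [0,0,0],"grip": 0},
    {"translation": [0,0,-0.12],"delta_rot": [0,0,0],"grip": 0},
    {"translation": [0,0.1,-0.12],"delta_rot": [0,0,0],"grip": 0},
    {"translation": [0,0.1,-0.12],"delta_rot": [0,0,0],"grip": 0},
    {"translation": [0,0.15,-0.12],"delta_rot": [0,0,0],"grip": 0},
    {"translation": [0,0.15,-0.12],"delta_rot": [0,0,0],"grip": 0},
  ],
)

```text
time_s: 17.7
ee_pos: [0.4238, 0.1312, 0.1827]
tcp_rot: [3.14, -0.001, -0.003]
ft_force: [1.5, -0.2, -0.3]
opening: 0.0856
finger_force: 0.0
```

Run:
```python
from h import *
T=read_camera("top");p=read_camera("side"); save(p,"end.png",(170,110,230,210),2.8)
for o in outline_of(p,"punch_barrel")[:2]:
    v,u=np.nonzero(o["pixels"]);X=world(p,u,v);k=X[(X[:,2]>.05)&(X[:,2]<.13)]
    if len(k): print(k.mean(0).round(4),k.min(0).round(4),k.max(0).round(4))
o=outline_of(T,"strap")[0];v,u=np.nonzero(o["pixels"]);X=world(T,u,v);print(np.median(X,0),np.percentile(X[:,2],[5,95]))
```

```text
[0.4238 0.2899 0.089 ] [0.4165 0.2792 0.0501] [0.4327 0.2948 0.12  ]
[ 0.52077052 -0.18338578  0.02185143] [0.01766306 0.02616626]
```

View pics/end.png

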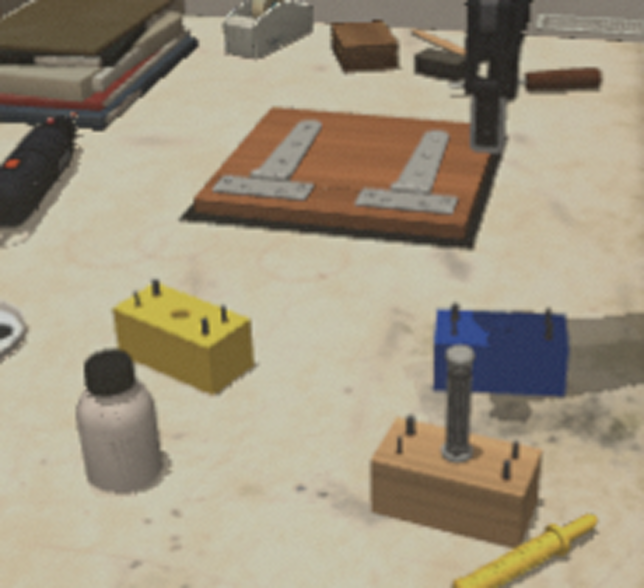

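The punch stands upright in the wooden stand (458,450) with its collar on the wood. The strap is flat, the bottle is untouched, and the gripper is clear of everything.

```bash
python3 -c "
from workcell import order
print(order.sign_off())"
```

```text
the job is handed in; nothing more can be done
None
```

The job is handed in: the strap is folded flat, holes 1, 2 and 3 were marked in that order with the nose pressed to its stop each time (10 to 13 N), the punch is back upright in the middle hole of the wooden stand, and the ink bottle was not touched; sign-off returned no verdict.

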